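# Bring the red-banded capsule under the reading head and start the reading

## Robot

A 6-joint arm with a two-finger parallel gripper is mounted at the origin on the work surface. World frame = base frame: x ahead of the robot, y to its left, z up, the work surface at z = 0. Lengths are in m, angles in rad, forces in N, time in s.
With the tool pointing down it reaches from about 0.35 to 0.775 m from the base axis. Payload 7.3 kg.
Tool frame: the origin (TCP) lies at the very end of the fingers, on their centre line; the grasp point (between the pads) lies 19 mm behind it (pinch_z is the distance from the TCP to the grasp point, in m); z points along the fingers, y is the line along which they close (so a half turn about z gives the same grasp; the last joint's range is limited). The gripper opens to 92 mm and grips with 3 to 60 N. Pads are 19 mm wide; open, the fingers measure 130 mm over their backs; the gripper's body (75 mm by 190 mm) begins 47 mm behind the grasp point.
Start: joints at [1.111, 0.342, 1.524, -0, 1.275, -0.146], TCP at [0.162, 0.499, 0.227] pointing down, gripper open.
Joint ranges: [-2.53, 2.53], [-0.77, 2.02], [0.04, 2.7], [-1, 4.14], [0.28, 2.66], [-3.11, 3.11]. Speed limits (rad/s): [2.57, 2.57, 3.14, 3.14, 3.14, 3.14].

## Interface

Orientations are given as [roll, pitch, yaw] about the fixed x, y, z axes, in that order (R = Rz(yaw) Ry(pitch) Rx(roll)).
In Python, from cell import * gives the robot as it stands.
- The arm moves only by the tool arm_command, never from a script. Its arguments are lists of equal length, an entry for each row: "fingers": the gripper command: -1 is fully open, 1 is shut, values between are in proportion; "travel": the shift along the tool's x, y, z in m, a list of three; "dr": the turn, a rotation vector about the tool's x, y, z in degrees, a list of three. In form: {"fingers": [fingers, ...], "travel": [[x, y, z], ...], "dr": [[wx, wy, wz], ...]}. A call has 1 to 8 rows; each row is the pose to reach, as a shift and turn from the pose commanded when the call began, along the tool's axes at that moment; what a row does not reach only later rows make up. A row lasts 1/12 s, in which the tool goes at most 41.7 mm and 7.16 degrees, less where a joint would pass 70% of its speed; a pose out of reach is approached as far as the arm can. A call with a gripper value outside its range is refused whole. The fingers move at their own pace and stop on an object; "squeeze" is the grip in N (left out, the last holds). Time passes only in rows, so rows that repeat a pose let the fingers close. It gives the time, the measured TCP pose, the force, the opening and the grip force at its end, in the units of the state.
- observe(): the state, without advancing time (a new reading comes with each control period).
- read_camera(name): name is "scene" or "top" or "wrist"; returns a dict with "color" (420x560x3 uint8, blue, green, red), "z_map" (420x560 float32, m along the optical axis (not along the pixel's ray), 0 where there is no reading), "fx", "fy", "cx", "cy" (pixels), "R" (3x3) and "t" (3): a world point X has camera coordinates R X + t. Camera axes: x right, y down, z forward; pixel columns grow to the right and rows downward; lengths in m; the calibration is good to about 2 mm. The wrist camera is an equidistant fisheye: a pixel r from the principal point sees the ray r / f radians off the axis. A picture is of the moment at which its call begins.
- hand_in(): hands the job in; it is judged then, once.
The state is a dict: "time": time; "qpos": joint angles; "qvel": joint speeds; "joint_efforts": joint torques, N m; "tool_pos": TCP position; "tool_rot": TCP orientation; "contact_force": force on the tool from outside, world axes, zero at the start; "torque": the same for the moment, N m; "opening": finger opening in m; "grip_force": force on a finger pad.
Only numpy, scipy, OpenCV 4.12 (cv2) and the standard library are available. Lean on these libraries where they do the work, as an engineer would, in place of code of your own. Each camera call takes 0.05 s, during which the arm holds its last target. There are 200 camera calls.

## Task

Turn the sample carousel by pushing one of its black spokes round with a fingertip, either way, until the capsule with the red band stands squarely under the reading head and is at rest. Then press the green start key on the controller and let go of it. Grasp nothing and push gently: do not touch the capsules, the carousel's hub, its socket ring or the reading head, keep every capsule standing in its socket, and leave the other things on the bench where they are.

Things in the scene. Friction and masses are not known exactly. Their poses are not given: they have to be found in the camera images.
- base: White plastic base of the sample changer, fixed: a disc 316 mm across and 20 mm high under the carousel, its origin on the carousel's axis at table level, z up. A lug along +y carries the head's post. The head's socket position is at (0, 120 mm) in this frame
- head: Reading head, fixed to the base (same frame): a 30 mm square aluminium post at y = +205 mm, 250 mm tall; an 18 mm wide arm at height 204 to 226 mm runs from it inward to the reader, whose axis is at (0, 120 mm): a 30 mm black cylinder from height 150 to 235 mm, with a 24 mm steel nose below it down to 106 mm. A black hose loop above reaches 280 mm. Do not touch
- head_tip (a point): Centre of the reader's downward-facing nose, 106 mm above the table, 120 mm from the carousel's axis. A capsule's ball head, 92 mm above the table, passes 14 mm under it
- carousel (a joint): Angle turned by the carousel since the start (rad, 0 at the start), counter-clockwise seen from above positive, free both ways for more than a turn. It has drag: it stays where it is left, and needs about 3 to 4 N at mid-spoke (65 mm from the axis) to keep it moving slowly. Meet a spoke and push it at a few centimetres a second, no faster
- hub: Black hub of the carousel, 48 mm across, from 34 to 78 mm above the table with a 30 mm boss up to 86 mm and a steel nut up to 90 mm. Its origin is on the carousel's axis at table level, z up; it turns with the carousel. Do not touch
- hub_top (a point): Centre of the top of the hub's nut, on the carousel's axis, 90 mm above the table
- spokes: The four straight black spokes of the carousel. Origin on the axis at table level; they lie along +x, +y, -x and -y of this frame, each 10 mm wide and from 40 to 74 mm above the table. Between them the carousel is open from the hub (24 mm from the axis) to the ring (96 mm), down to the base top at 20 mm: a fingertip put down there pushes on a spoke side
- vial_ring: Grey ring turning with the carousel: a flat annulus 96 to 145 mm from the axis, 36 to 42 mm above the table, with eight round sockets (36 mm across, 29 mm bore, tops at 62 mm) 120 mm from the axis, 45 degrees apart, the first 22.5 degrees from +x of this frame (a spoke). Origin on the axis at table level. Do not touch
- vial_red: The capsule to read: stainless steel, 26 mm across, 50 mm tall with a narrow neck and a 13 mm ball head, a red band round it. It stands loose in one of the carousel's sockets, its foot 42 mm and its top 92 mm above the table, with about 1 mm of play. Origin at the centre of its underside, z up
- vial_blue: Capsule like the red one with a blue band, standing in another socket of the carousel. Leave standing
- vial_yellow: Capsule like the red one with a yellow band, standing in another socket of the carousel. Leave standing
- vial_white: Capsule like the red one with a white band, standing in another socket of the carousel. Leave standing
- controller: Grey control box of the changer, fixed on the table, 115 mm (x) by 130 mm (y) by 45 mm high, origin at the centre of its underside. A black display lies across the top's +x side; the green start key stands on its top at x = -22 mm, y = 0
- start_key (a joint): How far the green start key is pressed (m): 0 up, 0.006 fully down. It springs back up. It needs about 1.5 N to begin moving and 5 N to go fully down
- start_key_top (a point): Centre of the top of the green start key: 28 mm across, its top 67 mm above the table when up, in a black collar 44 mm across and 12 mm high on the box. It is pressed straight down
- beaker: Glass beaker, 72 mm across, 95 mm tall, standing on the table. Bystander, origin at its underside
- jar: Amber jar with a white cap, 52 mm across, 75 mm tall, standing on the table. Bystander, origin at its underside
- screwdriver: Screwdriver with an orange handle, 180 mm long, lying on the table. Bystander
- spare_a: Spare capsule like the others, green band, standing on the table. Bystander, origin at its underside
- spare_b: Spare capsule like the others, blue band, standing on the table. Bystander, origin at its underside
There are look-alikes about, which are no part of the job. Several things have the shape of the controller; the one meant has the colours described above.

How it is judged:
By the outcome, as a careful person would: the job done as asked, in the order asked, and still so for the second after the job is handed in, with the robot touching nothing.
It also fails if it takes over 54 s, if anything falls off the work surface, if the arm or the gripper's body presses on something with over 40 N, if the wrist force passes 120 N, or if a joint passes its speed limit or range.

## Working session

There is one attempt and no reset: what is moved stays moved. The work goes in short steps, Python scripts to look and compute and a tool call to move; the robot and the scene stay as the last step left them, time stands still between calls to the robot, and variables do not carry over. Pictures are saved under pics/ and viewed, at most 10 in all, crops included, and the job is handed in when it is done.

Besides the shell and the picture viewer there is one more tool, called after ">>>" by a JSON object that holds its "op" and its "data", one argument or row to a line. arm_command: Moves the arm, as the interface text tells. Its arguments: {"type":"object","properties":{"fingers":{"type":"array","items":{"type":"number"}},"travel":{"type":"array","items":{"type":"array","items":{"type":"number"}}},"dr":{"type":"array","items":{"type":"array","items":{"type":"number"}}},"squeeze":{"type":"number"}},"required":["fingers","travel","dr"]}

```bash
mkdir -p pics; ls; python3 - <<'E'
from cell import *
import cv2,pickle
d={}
for n in("scene","top"):
    c=read_camera(n);d[n]=c;cv2.imwrite(f"pics/{n}0.png",c["color"])
    print(n,c["fx"],c["cx"],c["cy"],c["R"],c["t"])
pickle.dump(d,open("d0.pkl","wb"))
s=observe();print(s)
E
```

```text
pics
scene 444.23777918947206 278.2858040967552 205.78282191852958 [[ 0.8303538   0.55708786 -0.01287155]
 [ 0.39775015 -0.60871805 -0.68648173]
 [-0.39026578  0.56490305 -0.72703312]] [-0.37007092 -0.11222046  1.47796606]
top 394.7889469501181 284.34069875661265 208.24383981280127 [[ 0.00679966 -0.99986925  0.01467122]
 [-0.98280158 -0.00938969 -0.18442581]
 [ 0.18453946 -0.01316486 -0.98273693]] [-0.02476954  0.45400472  1.24446943]
{'time': 0.1, 'qpos': array([ 1.11101823e+00,  3.42635443e-01,  1.52491950e+00, -4.99142421e-05,
        1.27543768e+00, -1.46000872e-01]), 'qvel': array([-0.00094364, -0.00241905, -0.00271121,  0.00070006, -0.00021373,
        0.00049854]), 'joint_efforts': array([ 1.63610363e-03, -4.32002449e+01, -2.44695801e+01,  7.18795834e-02,
        5.25895553e-02, -1.20371587e-05]), 'tool_pos': array([0.16186809, 0.49902745, 0.22612431]), 'tool_rot': array([-3.14020064e+00, -1.56446550e-04,  2.82782988e+00]), 'contact_force': array([ 0.85562326, -0.32336373,  1.02270915]), 'torque': array([-0.01327427, -0.01290305,  0.0068136 ]), 'grip_force': 0.0, 'opening': 0.09160216729545423}
```

View pics/top0.png

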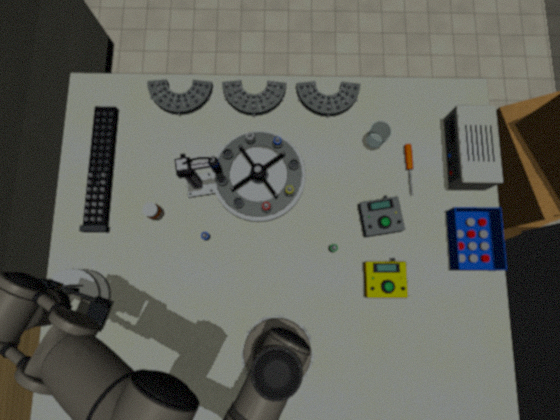

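View pics/scene0.png

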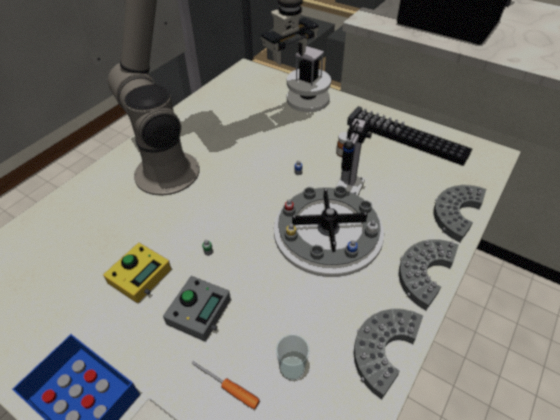

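Top view: the hub is near (258,171), and the capsules are red (266,207), yellow (290,190), blue (277,143) and white (250,138). The reader is at about (215,165). There are two boxes with the controller's shape: grey (381,217) and yellow (385,278). The grey one fits "grey control box". I'll confirm that in an enlarged crop.

```bash
cat > h.py <<'E'
import numpy as np,cv2
def ray(c,u,v,z):
    d=np.array([(u-c["cx"])/c["fx"],(v-c["cy"])/c["fy"],1]);R=np.array(c["R"]);o=-R.T@c["t"];w=R.T@d
    return o+w*(z-o[2])/w[2]
def proj(c,X):
    p=np.array(c["R"])@X+c["t"];return np.array([p[0]/p[2]*c["fx"]+c["cx"],p[1]/p[2]*c["fy"]+c["cy"]])
E
python3 - <<'E'
from h import *
import pickle
d=pickle.load(open("d0.pkl","rb"));c=d["top"];im=c["color"]
cv2.imwrite("pics/crop1.png",cv2.resize(im[120:245,165:415],None,fx=3.2,fy=3.2,interpolation=cv2.INTER_CUBIC))
hsv=cv2.cvtColor(im,cv2.COLOR_BGR2HSV)
def blobs(lo,hi,box,z,c=c,hsv=hsv,mn=6):
    m=cv2.inRange(hsv,lo,hi);n,_,st,ce=cv2.connectedComponentsWithStats(m)
    for i in range(1,n):
        u,v=ce[i]
        if st[i][4]>=mn and box[0]<u<box[2] and box[1]<v<box[3]: print(lo,(u.round(1),v.round(1)),st[i][4],ray(c,u,v,z).round(4))
b=(160,120,420,310)
blobs((0,90,60),(8,255,255),b,.07);blobs((170,90,60),(180,255,255),b,.07)
blobs((18,90,60),(38,255,255),b,.07)
blobs((100,80,50),(130,255,255),b,.07)
blobs((45,120,60),(80,255,255),b,.067)
# base disc / ring ellipse
print("hub",ray(c,258,171,.09))
s=d["scene"];hs=cv2.cvtColor(s["color"],cv2.COLOR_BGR2HSV)
print("scene");b=(90,180,400,330)
blobs((0,90,60),(8,255,255),b,.07,s,hs);blobs((170,90,60),(180,255,255),b,.07,s,hs)
blobs((18,90,60),(38,255,255),b,.07,s,hs)
blobs((100,80,50),(130,255,255),b,.07,s,hs)
blobs((45,120,60),(80,255,255),b,.067,s,hs)
print("hub",ray(s,330,213,.09))
E
```

```text
(0, 90, 60) (np.float64(265.4), np.float64(206.2)) 32 [0.4549 0.0396 0.07  ]
(18, 90, 60) (np.float64(289.1), np.float64(189.6)) 39 [ 0.5101 -0.0354  0.07  ]
(18, 90, 60) (np.float64(385.6), np.float64(280.2)) 1200 [ 0.2253 -0.3357  0.07  ]
(100, 80, 50) (np.float64(277.0), np.float64(141.2)) 40 [0.6736 0.0049 0.07  ]
(100, 80, 50) (np.float64(205.1), np.float64(235.5)) 37 [0.3595 0.2276 0.07  ]
(45, 120, 60) (np.float64(385.2), np.float64(221.2)) 61 [ 0.4106 -0.3425  0.067 ]
(45, 120, 60) (np.float64(388.5), np.float64(286.0)) 68 [ 0.2077 -0.3446  0.067 ]
hub [0.56534413 0.0644387  0.09      ]
scene
(0, 90, 60) (np.float64(289.4), np.float64(206.4)) 30 [0.4613 0.0352 0.07  ]
(18, 90, 60) (np.float64(290.8), np.float64(231.1)) 50 [ 0.5143 -0.0398  0.07  ]
(18, 90, 60) (np.float64(137.1), np.float64(272.6)) 1832 [ 0.265 -0.366  0.07 ]
(100, 80, 50) (np.float64(351.9), np.float64(247.6)) 57 [6.784e-01 4.000e-04 7.000e-02]
(45, 120, 60) (np.float64(128.0), np.float64(258.7)) 74 [ 0.2109 -0.3474  0.067 ]
(45, 120, 60) (np.float64(187.2), np.float64(295.4)) 92 [ 0.4134 -0.3454  0.067 ]
hub [0.57829027 0.05944285 0.09      ]
```

View pics/crop1.png

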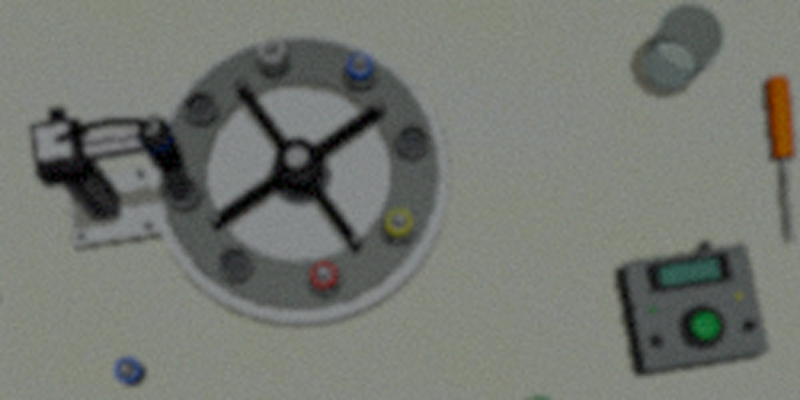

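The crop shows the grey box with its green key at crop (705,325), a black collar, and the display on its far (+x) side. That is the controller meant; the yellow box is the look-alike. Next I'll work out the carousel geometry.

```bash
python3 - <<'E'
from h import *
import pickle
from scipy.optimize import least_squares
d=pickle.load(open("d0.pkl","rb"));c=d["top"]
P=lambda u,v,z:ray(c,165+u/3.2,120+v/3.2,z)[:2]
hub=P(296,155,.09);caps=[P(323,273,.088),P(398,221,.088),P(359,68,.088),P(273,57,.088)]
f=least_squares(lambda p:[np.hypot(*(q-p))-.12 for q in caps],hub);print("hub",hub,"fit",f.x,f.fun)
C=(hub+f.x)/2
ang=lambda q:np.degrees(np.arctan2(*(q-C)[::-1]))
print("caps",[round(ang(q),1) for q in caps])
for t in[(243,90),(380,110),(218,225),(357,247)]:
    q=P(*t,.074);print("spoke",round(ang(q),1),np.hypot(*(q-C)).round(3))
for n,q in [("reader",P(155,130,.235)),("post",P(50,142,.25))]:print(n,q,ang(q),np.hypot(*(q-C)))
E
```

```text
hub [0.57380338 0.06619617] fit [0.56494335 0.06937715] [-5.00173629e-03 -7.13884218e-05  6.95730386e-04 -5.53080701e-03]
caps [np.float64(-165.2), np.float64(-120.7), np.float64(-33.2), np.float64(12.5)]
spoke 35.3 0.095
spoke -55.9 0.103
spoke 130.3 0.099
spoke -143.4 0.106
reader [0.55272149 0.18237495] 98.26829641093907 0.11579188148987953
post [0.53616837 0.27003184] 99.32374707867243 0.20495287980856047
```

```bash
cat >> h.py <<'E'
from scipy.spatial.transform import Rotation as Ro
def go(s,targets,yaw=None):
    R=Ro.from_euler("xyz",s["tool_rot"])
    for t in targets: print("travel",np.round(R.as_matrix().T@(np.array(t)-s["tool_pos"]),4).tolist())
    if yaw is not None: print("dr",np.degrees((R.inv()*Ro.from_euler("xyz",[np.pi,0,np.radians(yaw)])).as_rotvec()).round(2))
E
python3 -c "
from h import *;from cell import *
go(observe(),[(.42,.02,.226)],99)"
```

```text
travel [-0.3934, -0.376, 0.0006]
dr [-8.000e-02  4.000e-02  6.302e+01]
```

>>> {"op": "arm_command", "data": {
  "fingers": [1, 1, 1, 1, 1, 1, 1, 1],
  "travel": [
    [-0.393, -0.376, 0],
    [-0.393, -0.376, 0],
    [-0.393, -0.376, 0],
    [-0.393, -0.376, 0],
    [-0.393, -0.376, 0],
    [-0.393, -0.376, 0],
    [-0.393, -0.376, 0],
    [-0.393, -0.376, 0]
  ],
  "dr": [
    [0, 0, 63],
    [0, 0, 63],
    [0, 0, 63],
    [0, 0, 63],
    [0, 0, 63],
    [0, 0, 63],
    [0, 0, 63],
    [0, 0, 63]
  ]
}}

```text
time: 0.77
tool_pos: [0.3202, 0.204, 0.2267]
tool_rot: [3.142, -0.0, 1.822]
contact_force: [0.3, 0.3, 0.2]
opening: 0.0433
grip_force: 0.0
```

```bash
python3 -c "
from h import *;from cell import *
s=observe();print(s['tool_pos'],s['tool_rot']);go(s,[(.42,.02,.226)],99)"
```

```text
[0.32018498 0.20400528 0.22667718] [ 3.14150938e+00 -1.01460303e-04  1.82209492e+00]
travel [-0.203, 0.0509, 0.0007]
dr [ 0.   -0.01  5.4 ]
```

>>> {"op": "arm_command", "data": {
  "fingers": [1, 1, 1, 1, 1, 1, 1],
  "travel": [
    [-0.203, 0.051, 0],
    [-0.203, 0.051, 0],
    [-0.203, 0.051, 0],
    [-0.203, 0.051, 0],
    [-0.203, 0.051, 0],
    [-0.203, 0.051, 0],
    [-0.203, 0.051, 0]
  ],
  "dr": [
    [0, 0, 5.4],
    [0, 0, 5.4],
    [0, 0, 5.4],
    [0, 0, 5.4],
    [0, 0, 5.4],
    [0, 0, 5.4],
    [0, 0, 5.4]
  ]
}}

```text
time: 1.35
tool_pos: [0.4213, 0.0208, 0.2262]
tool_rot: [-3.141, -0.0, 1.729]
contact_force: [-0.1, 0.8, 0.6]
opening: 0.0008
grip_force: 0.0
```

```bash
python3 - <<'E'
from h import *;from cell import *
import pickle
s=observe();print(s['tool_pos'],s['tool_rot'],s['opening'])
c=read_camera("wrist");cv2.imwrite("pics/w1.png",c["color"]);pickle.dump(c,open("w1.pkl","wb"));print(c["fx"],c["cx"],c["cy"],c["R"],c["t"])
t=read_camera("top");pickle.dump(t,open("t1.pkl","wb"))
E
```

```text
[0.4213128  0.02075688 0.2262049 ] [-3.14057869e+00 -4.96814826e-04  1.72889739e+00] 0.000770876870014174
325.19226210127806 278.09622946180747 206.68532008550835 [[ 0.98756411  0.15720637 -0.00181475]
 [ 0.15113715 -0.94613204  0.28634198]
 [ 0.04329779 -0.28305534 -0.95812576]] [-0.41910942 -0.07968489  0.37775022]
```

View pics/w1.png

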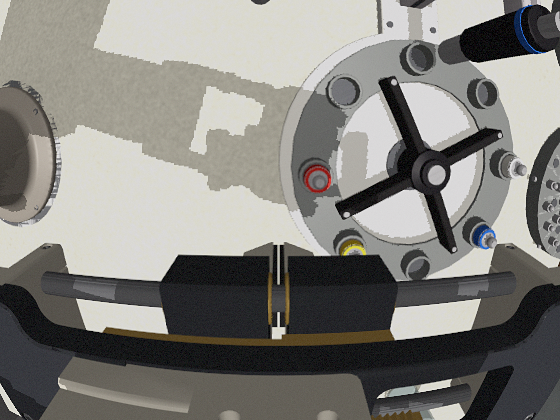

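The wrist view shows the hub nut at (437,174) and the spoke tips at (387,83), (499,132), (450,248) and (346,213). Red is at (317,180), yellow at (352,247), and the reader with its steel nose at about (455,48). I'll refine the geometry from these.

```bash
cat >> h.py <<'E'
def wray(c,u,v,z):
    a=np.array([(u-c["cx"])/c["fx"],(v-c["cy"])/c["fy"]]);th=np.hypot(*a)
    d=np.append(a/th*np.sin(th),np.cos(th));R=np.array(c["R"]);o=-R.T@c["t"];w=R.T@d
    return (o+w*(z-o[2])/w[2])[:2]
def wproj(c,X):
    p=np.array(c["R"])@X+c["t"];r=np.hypot(*p[:2]);th=np.arctan2(r,p[2])
    return p[:2]/r*th*c["fx"]+[c["cx"],c["cy"]]
E
python3 - <<'E'
from h import *;from cell import *
import pickle
c=pickle.load(open("w1.pkl","rb"))
C=wray(c,437,174,.09);print("hub",C)
tips=[wray(c,*p,.074) for p in[(387,83),(499,132),(450,248),(346,213)]]
Cs=np.mean(tips,0);print("tip mean",Cs)
socks=[wray(c,*p,.062) for p in[(344,90),(417,55),(483,93),(415,264)]]
f=least_squares=cv2.fitEllipse if 0 else None
for n,q in zip(["s0","s1","s2","s3","k0","k1","k2","k3","red"],tips+socks+[wray(c,318,180,.088)]):
    v=q-Cs;print(n,q.round(4),np.degrees(np.arctan2(v[1],v[0])).round(1),np.hypot(*v).round(4))
a=np.radians(-25);t=np.append(Cs+.065*np.array([np.cos(a),np.sin(a)]),.22);print(t)
go(observe(),[t])
for z in(.106,.235):print("nose px expected @99",wproj(c,np.array([*(Cs+.12*np.array([np.cos(np.radians(99)),np.sin(np.radians(99))])),z])))
E
```

```text
hub [0.5739357  0.06913338]
tip mean [0.57029726 0.06864497]
s0 [0.5081 0.146 ] 128.8 0.0992
s1 [0.6531 0.1305] 36.8 0.1034
s2 [ 0.6272 -0.012 ] -54.8 0.0987
s3 [0.4927 0.0101] -143.0 0.0972
k0 [0.4693 0.1309] 148.4 0.1186
k1 [0.5398 0.1859] 104.6 0.1212
k2 [0.6291 0.1691] 59.7 0.1164
k3 [ 0.5944 -0.0418] -77.7 0.1131
red [0.4557 0.0415] -166.7 0.1178
[0.62920727 0.04117478 0.22      ]
travel [-0.0159, 0.2092, 0.006]
nose px expected @99 [446.75868103  50.80057029]
nose px expected @99 [543.0491978   24.75707947]
```

>>> {"op": "arm_command", "data": {
  "fingers": [1, 1, 1, 1, 1, 1, 1, 1],
  "travel": [
    [-0.016, 0.209, 0],
    [-0.016, 0.209, 0],
    [-0.016, 0.209, 0],
    [-0.016, 0.209, 0],
    [-0.016, 0.209, 0],
    [-0.016, 0.209, 0],
    [-0.016, 0.209, 0.03],
    [-0.016, 0.209, 0.06]
  ],
  "dr": [
    [0, 0, 0],
    [0, 0, 0],
    [0, 0, 0],
    [0, 0, 0],
    [0, 0, 0],
    [0, 0, 0],
    [0, 0, 0],
    [0, 0, 0]
  ]
}}

```text
time: 2.12
tool_pos: [0.6304, 0.0432, 0.1668]
tool_rot: [3.139, 0.0, 1.737]
contact_force: [0.2, 0.2, -0.9]
opening: 0.0005
grip_force: 0.0
```

```bash
python3 - <<'E'
from h import *;from cell import *
import pickle
s=observe();print(s['tool_pos'],s['tool_rot'],s['opening'])
c=read_camera("wrist");cv2.imwrite("pics/w2.png",c["color"]);pickle.dump(c,open("w2.pkl","wb"))
go(s,[(.629,.04,.054)])
E
```

```text
[0.63039442 0.043198   0.16678508] [3.13867541e+00 3.17473259e-04 1.73689097e+00] 0.0005337248829736605
travel [-0.0029, -0.0022, 0.1128]
```

View pics/w2.png

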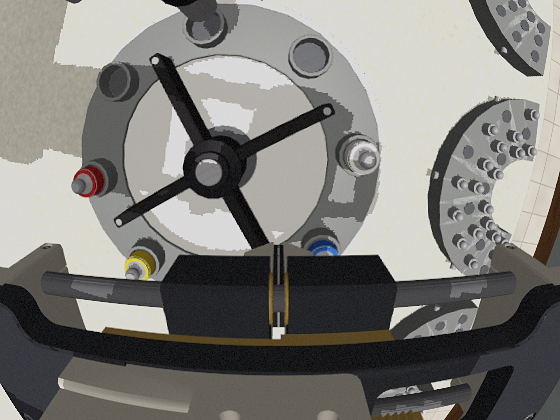

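The wrist view shows the fingertip next to the spoke at (265,245), in the sector between that spoke and the one at (330,110). The ring is clear. I'll lower it, keeping slightly further from the spoke.

>>> {"op": "arm_command", "data": {
  "fingers": [1, 1, 1, 1, 1],
  "travel": [
    [0.003, 0, 0.03],
    [0.003, 0, 0.06],
    [0.003, 0, 0.09],
    [0.003, 0, 0.113],
    [0.003, 0, 0.113]
  ],
  "dr": [
    [0, 0, 0],
    [0, 0, 0],
    [0, 0, 0],
    [0, 0, 0],
    [0, 0, 0]
  ]
}}

```text
time: 2.58
tool_pos: [0.6253, 0.0455, 0.0495]
tool_rot: [-3.132, -0.002, 1.736]
contact_force: [-1.1, -0.5, -0.6]
opening: 0.0004
grip_force: 0.0
```

```bash
python3 - <<'E'
from h import *;from cell import *
s=observe();print(s['tool_pos'],s['tool_rot'],s['contact_force'])
C=np.array([.571,.068])
for a in np.arange(-22,-63,-2.7): go(s,[[*(C+.065*np.array([np.cos(np.radians(a)),np.sin(np.radians(a))])),.054]])
E
```

```text
[0.62531857 0.04551616 0.04950662] [-3.13229378e+00 -2.24530562e-03  1.73575212e+00] [-1.06909752 -0.45788529 -0.60955918]
travel [-0.0028, 0.0055, -0.0046]
travel [-0.0054, 0.0039, -0.0045]
travel [-0.0079, 0.0021, -0.0045]
travel [-0.0103, 0.0002, -0.0045]
travel [-0.0126, -0.0018, -0.0045]
travel [-0.0148, -0.0039, -0.0045]
travel [-0.0169, -0.0061, -0.0045]
travel [-0.0189, -0.0085, -0.0045]
travel [-0.0208, -0.0109, -0.0044]
travel [-0.0226, -0.0133, -0.0044]
travel [-0.0243, -0.0159, -0.0044]
travel [-0.0258, -0.0186, -0.0044]
travel [-0.0272, -0.0213, -0.0044]
travel [-0.0285, -0.0241, -0.0043]
travel [-0.0297, -0.0269, -0.0043]
travel [-0.0307, -0.0298, -0.0043]
```

>>> {"op": "arm_command", "data": {
  "fingers": [1, 1, 1, 1, 1, 1, 1, 1],
  "travel": [
    [-0.003, 0.004, -0.003],
    [-0.006, 0.003, -0.003],
    [-0.009, 0.001, -0.003],
    [-0.012, -0.001, -0.003],
    [-0.014, -0.003, -0.003],
    [-0.016, -0.005, -0.003],
    [-0.018, -0.007, -0.003],
    [-0.02, -0.009, -0.003]
  ],
  "dr": [
    [0, 0, 0],
    [0, 0, 0],
    [0, 0, 0],
    [0, 0, 0],
    [0, 0, 0],
    [0, 0, 0],
    [0, 0, 0],
    [0, 0, 0]
  ]
}}

```text
time: 3.25
tool_pos: [0.6238, 0.0224, 0.0572]
tool_rot: [3.14, -0.0, 1.734]
contact_force: [2.3, 3.0, 1.0]
opening: 0.0007
grip_force: 1.8
```

```bash
cat > plan.py <<'E'
from h import *;from cell import *
import sys
s=observe();print(s['tool_pos'],s['contact_force'].round(2))
C=np.array([.571,.068]);v=s['tool_pos'][:2]-C;a0=np.degrees(np.arctan2(v[1],v[0]));r=np.hypot(*v);print(a0,r)
R=Ro.from_euler("xyz",s["tool_rot"]).as_matrix()
for i in range(1,9):
    a=np.radians(a0-float(sys.argv[1])*i);rr=r+(.065-r)*i/8
    print(np.round(R.T@np.array([*(C+rr*np.array([np.cos(a),np.sin(a)])-s['tool_pos'][:2]),0]),4)[:2])
E
python3 plan.py 2.7
```

```text
[0.623822   0.02236411 0.05720276] [2.29 2.96 0.96]
-40.82557247338438 0.06980542945152678
[-0.0016 -0.0029]
[-0.003  -0.0059]
[-0.0042 -0.0089]
[-0.0053 -0.012 ]
[-0.0063 -0.0151]
[-0.007  -0.0182]
[-0.0077 -0.0213]
[-0.0081 -0.0244]
```

>>> {"op": "arm_command", "data": {
  "fingers": [1, 1, 1, 1, 1, 1, 1, 1],
  "travel": [
    [-0.002, -0.003, 0.001],
    [-0.004, -0.006, 0.002],
    [-0.005, -0.009, 0.003],
    [-0.006, -0.012, 0.003],
    [-0.007, -0.015, 0.003],
    [-0.0075, -0.018, 0.003],
    [-0.008, -0.021, 0.003],
    [-0.0082, -0.0245, 0.003]
  ],
  "dr": [
    [0, 0, 0],
    [0, 0, 0],
    [0, 0, 0],
    [0, 0, 0],
    [0, 0, 0],
    [0, 0, 0],
    [0, 0, 0],
    [0, 0, 0]
  ]
}}

```text
time: 3.92
tool_pos: [0.6009, 0.0105, 0.0536]
tool_rot: [3.141, -0.0, 1.733]
contact_force: [4.9, 2.8, -0.3]
opening: 0.0
grip_force: 2.6
```

```bash
python3 plan.py 2.7
```

```text
[0.60086689 0.01046562 0.05356506] [ 4.93  2.81 -0.34]
-62.565556496588286 0.0648246566732541
[-0.0009 -0.0029]
[-0.0017 -0.0059]
[-0.0023 -0.0089]
[-0.0028 -0.0119]
[-0.0031 -0.0149]
[-0.0033 -0.018 ]
[-0.0034 -0.021 ]
[-0.0033 -0.0241]
```

>>> {"op": "arm_command", "data": {
  "fingers": [1, 1, 1, 1, 1, 1, 1, 1],
  "travel": [
    [-0.001, -0.003, 0],
    [-0.002, -0.006, 0],
    [-0.0025, -0.009, 0],
    [-0.003, -0.012, 0],
    [-0.0032, -0.015, 0],
    [-0.0034, -0.018, 0],
    [-0.0034, -0.021, 0],
    [-0.0034, -0.024, 0]
  ],
  "dr": [
    [0, 0, 0],
    [0, 0, 0],
    [0, 0, 0],
    [0, 0, 0],
    [0, 0, 0],
    [0, 0, 0],
    [0, 0, 0],
    [0, 0, 0]
  ]
}}

```text
time: 4.58
tool_pos: [0.5779, 0.0027, 0.0537]
tool_rot: [3.14, 0.001, 1.733]
contact_force: [4.1, 1.0, -0.6]
opening: 0.0007
grip_force: 2.0
```

```bash
python3 plan.py 2.7
```

```text
[0.57789846 0.002743   0.05374107] [ 4.14  1.01 -0.62]
-83.96555422516018 0.06562061277291519
[ 0.0003 -0.0031]
[ 0.0008 -0.0061]
[ 0.0014 -0.0091]
[ 0.0022 -0.0121]
[ 0.0031 -0.0151]
[ 0.0041 -0.018 ]
[ 0.0053 -0.0208]
[ 0.0065 -0.0236]
```

>>> {"op": "arm_command", "data": {
  "fingers": [1, 1, 1, 1, 1, 1, 1, 1],
  "travel": [
    [0.0003, -0.003, 0],
    [0.0008, -0.006, 0],
    [0.0014, -0.009, 0],
    [0.0022, -0.012, 0],
    [0.003, -0.015, 0],
    [0.004, -0.018, 0],
    [0.0053, -0.021, 0],
    [0.0065, -0.0236, 0]
  ],
  "dr": [
    [0, 0, 0],
    [0, 0, 0],
    [0, 0, 0],
    [0, 0, 0],
    [0, 0, 0],
    [0, 0, 0],
    [0, 0, 0],
    [0, 0, 0]
  ]
}}

```text
time: 5.25
tool_pos: [0.5529, 0.0056, 0.0537]
tool_rot: [-3.141, 0.0, 1.734]
contact_force: [4.3, -0.9, 1.1]
opening: 0.0006
grip_force: 1.7
```

```bash
python3 plan.py 2; python3 - <<'E'
from h import *;from cell import *
import pickle
c=read_camera("wrist");pickle.dump(c,open("w3.pkl","wb"));cv2.imwrite("pics/w3.png",c["color"])
E
```

```text
[0.55288122 0.0055941  0.05371365] [ 4.31 -0.85  1.09]
-106.19000026718112 0.06498297540704827
[ 0.001 -0.002]
[ 0.0021 -0.004 ]
[ 0.0032 -0.006 ]
[ 0.0045 -0.0079]
[ 0.0057 -0.0098]
[ 0.0071 -0.0116]
[ 0.0085 -0.0134]
[ 0.01   -0.0151]
```

View pics/w3.png

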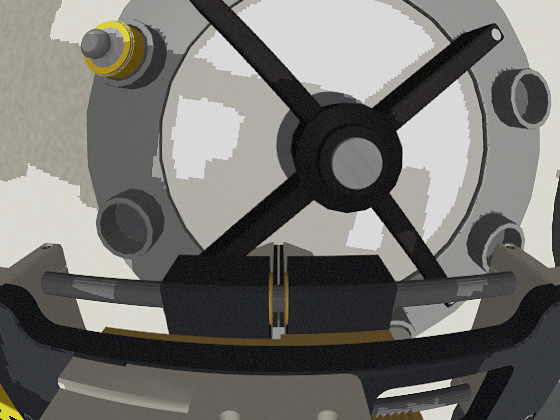

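The wrist view shows the finger pushing the lower-left spoke. The hub nut is at (357,162), the upper-right spoke tip dot at (494,35), and the yellow capsule at (95,43) is standing. Red is off the top of the picture.

```bash
cat > meas.py <<'E'
from h import *;from cell import *
import pickle
t=read_camera("top");pickle.dump(t,open("t.pkl","wb"));im=t["color"]
hsv=cv2.cvtColor(im,cv2.COLOR_BGR2HSV)
for lo,hi,n in[((0,90,50),(8,255,255),"red"),((18,90,60),(38,255,255),"yel"),((100,80,50),(130,255,255),"blue")]:
    m=cv2.inRange(hsv,lo,hi);k,_,st,ce=cv2.connectedComponentsWithStats(m)
    for i in range(1,k):
        u,v=ce[i]
        if st[i][4]>3 and 160<u<310 and 120<v<225:
            q=ray(t,u,v,.075)[:2]-[.571,.068];print(n,(u.round(1),v.round(1)),st[i][4],np.degrees(np.arctan2(q[1],q[0])).round(1),np.hypot(*q).round(4))
E
python3 meas.py; python3 - <<'E'
from h import *
import pickle
c=pickle.load(open("w3.pkl","rb"));C=np.array([.571,.068])
print(wray(c,357,162,.09))
for u,v,z in[(494,35,.074),(95,43,.088),(129,222,.062),(528,97,.062)]:
    q=wray(c,u,v,z);w=q-C;print(q,np.degrees(np.arctan2(w[1],w[0])),np.hypot(*w))
E
```

```text
red (np.float64(224.0), np.float64(186.8)) 30 117.6 0.1185
[0.57342125 0.06894779]
[0.63676715 0.14475083] 49.406999308304016 0.10107427155748519
[0.45981846 0.10358589] 162.25168508611864 0.11673769604744318
[0.47184131 0.01710242] -152.82883199991332 0.11145855445366125
[0.6757092  0.12420098] 28.22396592352454 0.11883840766260655
```

About 77° turned so far, with roughly 18° to go. I'll push another 14° slowly and then look closely.

>>> {"op": "arm_command", "data": {
  "fingers": [1, 1, 1, 1, 1, 1, 1],
  "travel": [
    [0.001, -0.002, 0],
    [0.002, -0.004, 0],
    [0.003, -0.006, 0],
    [0.0045, -0.008, 0],
    [0.0057, -0.0098, 0],
    [0.007, -0.0116, 0],
    [0.0085, -0.0134, 0]
  ],
  "dr": [
    [0, 0, 0],
    [0, 0, 0],
    [0, 0, 0],
    [0, 0, 0],
    [0, 0, 0],
    [0, 0, 0],
    [0, 0, 0]
  ]
}}

```text
time: 5.93
tool_pos: [0.5385, 0.0119, 0.0537]
tool_rot: [3.142, 0.0, 1.734]
contact_force: [4.0, -1.5, 0.8]
opening: 0.0004
grip_force: 1.6
```

```bash
python3 meas.py; python3 plan.py 1; python3 - <<'E'
from h import *;from cell import *
import pickle
for n in("scene","wrist"):
    c=read_camera(n);pickle.dump(c,open(n[0]+"4.pkl","wb"));cv2.imwrite(f"pics/{n}4.png",c["color"])
s=cv2.resize(cv2.imread("pics/scene4.png")[100:250,270:400],None,fx=4,fy=4,interpolation=cv2.INTER_CUBIC)
t=pickle.load(open("t.pkl","rb"))["color"]
t=cv2.resize(t[140:215,165:215+25],None,fx=3,fy=3,interpolation=cv2.INTER_CUBIC)
o=np.zeros((600,800,3),np.uint8);o[:,:520]=s;o[:t.shape[0],520:520+t.shape[1]]=t
cv2.imwrite("pics/c4.png",o)
E
```

```text
red (np.float64(217.8), np.float64(178.0)) 4 101.7 0.1287
red (np.float64(222.4), np.float64(181.1)) 24 108.1 0.1165
[0.53781031 0.01219054 0.05360697] [ 1.18 -0.89  0.12]
-120.73980252259496 0.06493267066338884
[ 0.0007 -0.0009]
[ 0.0015 -0.0017]
[ 0.0022 -0.0026]
[ 0.003  -0.0034]
[ 0.0038 -0.0042]
[ 0.0046 -0.005 ]
[ 0.0054 -0.0058]
[ 0.0063 -0.0066]
```

View pics/c4.png

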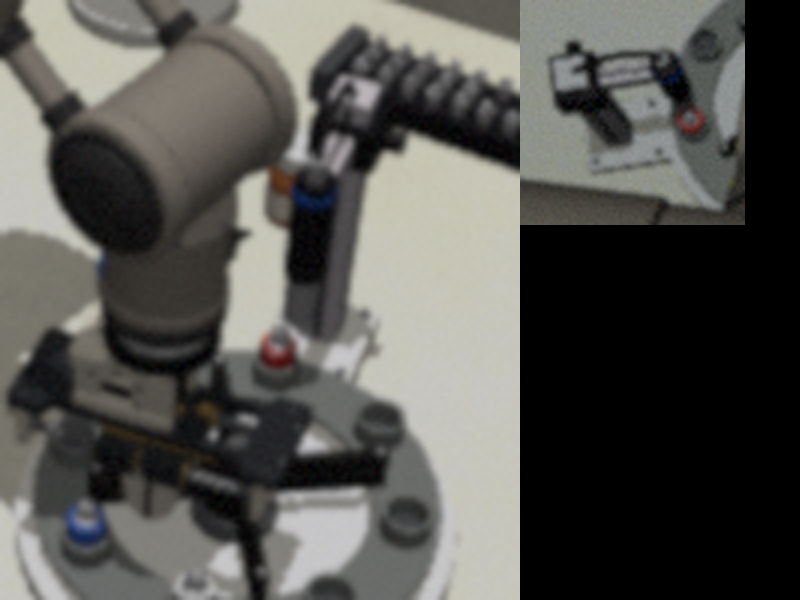

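Scene crop: red sits short of the reader, with its ball at crop (280,335) and the reader barrel running from (315,185) to (306,278). In the top crop red is at (690,120), partly next to the reader. I'll measure the head's and red's bearings.

```bash
python3 - <<'E'
from h import *
import pickle
C=np.array([.571,.068])
s=pickle.load(open("s4.pkl","rb"));w1=pickle.load(open("w1.pkl","rb"));w4=pickle.load(open("w4.pkl","rb"));d=pickle.load(open("d0.pkl","rb"))
def r(n,q):q=q[:2]-C;print(n,np.degrees(np.arctan2(q[1],q[0])).round(1),np.hypot(*q).round(4))
r("scene bar bottom",ray(s,270+306/4,100+275/4,.15));r("scene bar top",ray(s,270+315/4,100+180/4,.235))
r("scene red",ray(s,270+280/4,100+335/4,.088))
# calibrate scene centre using initial hub
print(ray(d["scene"],330,213,.09))
# wrist: spoke tip in w4 and reader in w1 crop
a=cv2.resize(w1["color"][0:130,360:560],None,fx=4,fy=4,interpolation=cv2.INTER_CUBIC)[:300]
b=cv2.resize(w4["color"],(400,300))
b2=cv2.resize(w4["color"][0:150,360:560],(400,300))
cv2.imwrite("pics/c5.png",np.vstack([a,np.hstack([b,b2])]))
E
```

```text
scene bar bottom 96.7 0.1154
scene bar top 97.8 0.1147
scene red 103.2 0.1137
[0.57829027 0.05944285 0.09      ]
```

View pics/c5.png

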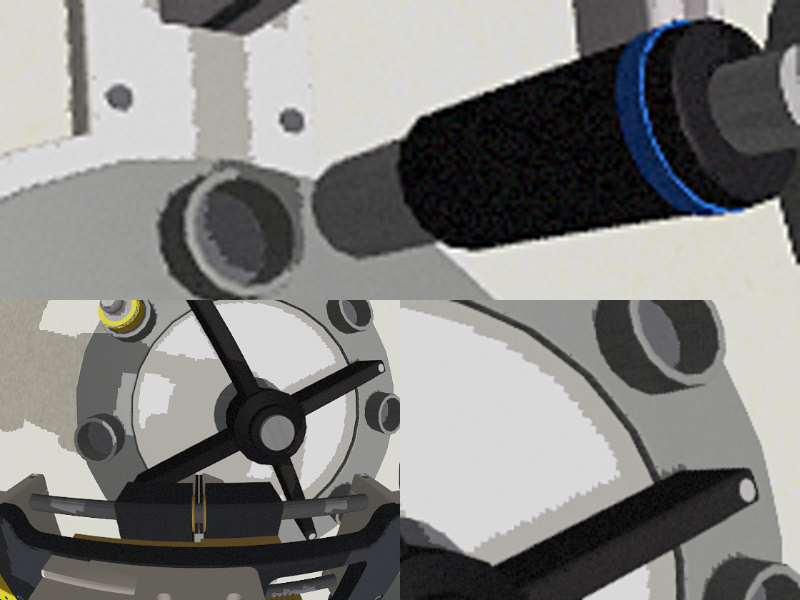

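Upper crop: the nose bottom centre is at about crop (340,212), and the lug bolts at (119,97) and (291,120). Lower right: the spoke tip dot is at crop (748,490), which is wrist pixel (534,95).

```bash
python3 - <<'E'
from h import *
import pickle
w1=pickle.load(open("w1.pkl","rb"));w4=pickle.load(open("w4.pkl","rb"));w3=pickle.load(open("w3.pkl","rb"))
for C in(np.array([.571,.068]),np.array([.5735,.069])):
    def r(n,q):q=q[:2]-C;print(n,np.degrees(np.arctan2(q[1],q[0])).round(1),np.hypot(*q).round(4))
    r("nose",wray(w1,360+340/4,212/4,.106))
    a=wray(w1,360+119/4,97/4,.02);b=wray(w1,360+291/4,120/4,.02);v=b-a;print("bolts dir+90",np.degrees(np.arctan2(v[1],v[0]))+90);r("mid",(a+b)/2)
    r("tip w4",wray(w4,534,95,.074));r("tip w3",wray(w3,494,35,.074));r("tip w1",wray(w1,387,83,.074))
    r("hub w4",wray(w4,278/400*560,132/300*420,.09));print(wray(w4,275/400*560,132/300*420,.09))
    r("yel",wray(w4,113/400*560,8/300*420,.09))
E
```

```text
nose 100.2 0.1183
bolts dir+90 100.09938475926197
mid 98.9 0.1644
tip w4 36.7 0.1035
tip w3 49.4 0.1011
tip w1 128.9 0.1002
hub w4 22.5 0.0027
[0.57174698 0.06872055]
yel 150.6 0.1126
nose 101.5 0.1178
bolts dir+90 100.09938475926197
mid 99.8 0.1638
tip w4 37.1 0.1009
tip w3 50.1 0.0987
tip w1 130.4 0.101
hub w4 70.7 0.0
[0.57174698 0.06872055]
yel 151.7 0.1143
```

About 4–6° left. I'll push 4° more slowly, pause, and then check from above.

>>> {"op": "arm_command", "data": {
  "fingers": [1, 1, 1, 1, 1, 1, 1],
  "travel": [
    [0.0005, -0.0006, 0],
    [0.001, -0.0012, 0],
    [0.0015, -0.0018, 0],
    [0.002, -0.0024, 0],
    [0.0025, -0.003, 0],
    [0.003, -0.0034, 0],
    [0.003, -0.0034, 0]
  ],
  "dr": [
    [0, 0, 0],
    [0, 0, 0],
    [0, 0, 0],
    [0, 0, 0],
    [0, 0, 0],
    [0, 0, 0],
    [0, 0, 0]
  ]
}}

```text
time: 6.67
tool_pos: [0.5347, 0.0144, 0.0537]
tool_rot: [-3.142, -0.0, 1.734]
contact_force: [3.4, -0.9, 0.2]
opening: 0.0003
grip_force: 1.2
```

>>> {"op": "arm_command", "data": {
  "fingers": [1, 1, 1, 1, 1, 1],
  "travel": [
    [0, 0.004, 0],
    [0, 0.005, 0],
    [0, 0.005, -0.03],
    [0, 0.005, -0.07],
    [0, 0.005, -0.1],
    [0, 0.005, -0.1]
  ],
  "dr": [
    [0, 0, 0],
    [0, 0, 0],
    [0, 0, 0],
    [0, 0, 0],
    [0, 0, 0],
    [0, 0, 0]
  ]
}}

```text
time: 7.17
tool_pos: [0.5426, 0.015, 0.1596]
tool_rot: [3.132, 0.002, 1.734]
contact_force: [1.2, 0.0, 0.9]
opening: 0.0004
grip_force: 0.0
```

```bash
python3 meas.py; python3 - <<'E'
from h import *;from cell import *
import pickle
s=observe();print(s["tool_pos"],s["time"],s["tool_rot"])
c=read_camera("wrist");pickle.dump(c,open("w5.pkl","wb"))
sc=read_camera("scene");pickle.dump(sc,open("s5.pkl","wb"))
a=cv2.resize(c["color"][0:225,100:400],(800,600),interpolation=cv2.INTER_CUBIC)
k=cv2.resize(sc["color"][120:210,310:385],(250,300),interpolation=cv2.INTER_CUBIC);a[300:,550:]=k
cv2.imwrite("pics/c6.png",a)
E
```

```text
red (np.float64(221.0), np.float64(179.0)) 34 104.2 0.1191
[0.54128739 0.0151308  0.15673097] 7.2167 [3.13612905e+00 1.27827369e-03 1.73375743e+00]
```

View pics/c6.png

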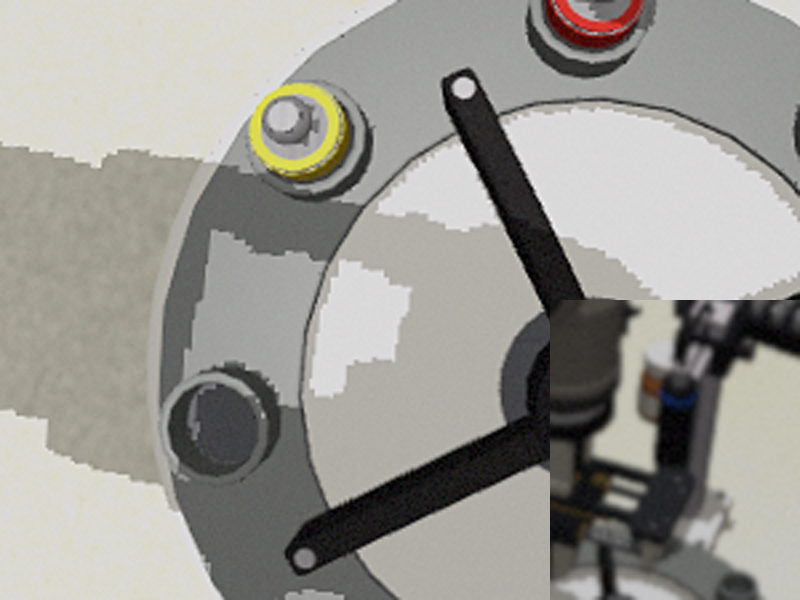

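The wrist crop shows red standing at crop (595,10), cut off at the top edge. Yellow stands at (290,118), with spoke tip dots at (464,87) and (305,558). I'll go back to the earlier viewpoint, where the nose and red are both visible.

```bash
python3 - <<'E'
from h import *;from cell import *
import pickle
w=pickle.load(open("w5.pkl","rb"));C=np.array([.571,.068])
for u,v,z in[(274,32.6,.074),(214.4,209.3,.074),(207.6,43.9,.09)]:
    q=wray(w,u,v,z)-C;print(np.degrees(np.arctan2(q[1],q[0])),np.hypot(*q))
go(observe(),[(.43,.01,.226)])
E
```

```text
123.3933837845791 0.09868073558382601
-143.93912301756828 0.0976006348523989
146.4225166505455 0.11700736750099061
travel [0.0125, -0.1086, -0.0727]
```

>>> {"op": "arm_command", "data": {
  "fingers": [1, 1, 1, 1, 1, 1, 1],
  "travel": [
    [0, 0, -0.04],
    [0, 0, -0.07],
    [0.012, -0.109, -0.073],
    [0.012, -0.109, -0.073],
    [0.012, -0.109, -0.073],
    [0.012, -0.109, -0.073],
    [0.012, -0.109, -0.073]
  ],
  "dr": [
    [0, 0, 0],
    [0, 0, 0],
    [0, 0, 0],
    [0, 0, 0],
    [0, 0, 0],
    [0, 0, 0],
    [0, 0, 0]
  ]
}}

```text
time: 7.9
tool_pos: [0.4288, 0.0094, 0.2257]
tool_rot: [-3.139, -0.001, 1.733]
contact_force: [1.0, 0.4, -0.1]
opening: 0.0005
grip_force: 0.0
```

```bash
python3 - <<'E'
from h import *;from cell import *
import pickle
s=observe();print(s["tool_pos"],s["time"],s["tool_rot"],np.abs(s["qvel"]).max())
c=read_camera("wrist");pickle.dump(c,open("w6.pkl","wb"))
a=cv2.resize(c["color"][0:150,330:530],(800,600),interpolation=cv2.INTER_CUBIC)
cv2.imwrite("pics/c7.png",a)
hsv=cv2.cvtColor(c["color"],cv2.COLOR_BGR2HSV);C=np.array([.571,.068])
for lo,hi in[((0,120,60),(8,255,255)),((172,120,60),(180,255,255)),((22,120,80),(35,255,255))]:
    k,_,st,ce=cv2.connectedComponentsWithStats(cv2.inRange(hsv,lo,hi))
    for i in range(1,k):
        if st[i][4]>25:
            q=wray(c,*ce[i],.07)-C;print(lo,ce[i],st[i],np.degrees(np.arctan2(q[1],q[0])),np.hypot(*q))
E
```

```text
[0.42875022 0.00941194 0.22572018] 7.9 [-3.13924505e+00 -9.40180932e-04  1.73325274e+00] 0.06327963604819796
(0, 120, 60) [419.46218487  46.29831933] [409  32  28  27 238] 103.1107206292786 0.11784367970809632
(22, 120, 80) [342.97769517  76.39033457] [330  63  29  27 269] 147.3544730050633 0.11837466626208518
```

View pics/c7.png

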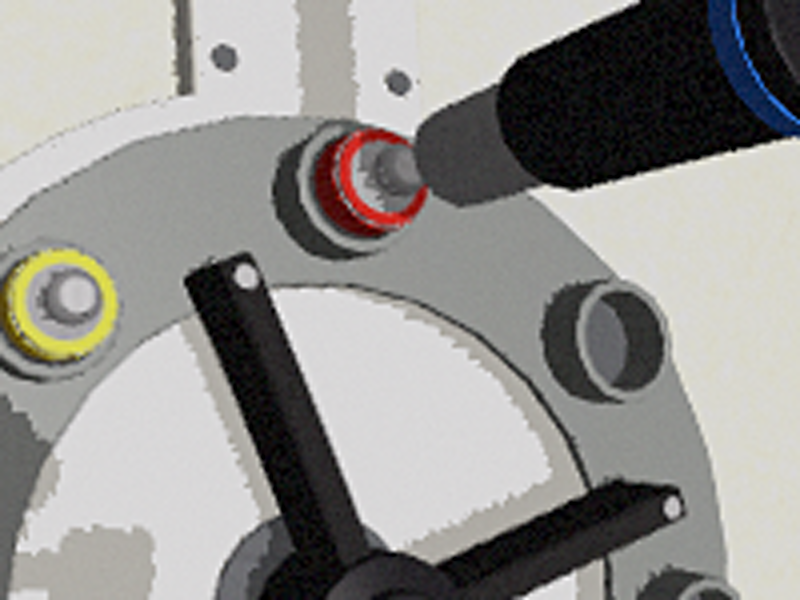

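The wrist crop shows the red ball at crop (398,168) and the nose face centre at about (443,163). The spoke tips are at (245,277) and (673,508), and the lug bolts at (224,57) and (397,82). Red is close to the head, and these points give the remaining angle.

```bash
python3 - <<'E'
from h import *
import pickle
w=pickle.load(open("w6.pkl","rb"));C=np.array([.571,.068]);P=lambda u,v,z:wray(w,330+u/4,v/4,z)
def r(n,q):
    v=q-C;print(n,q.round(4),np.degrees(np.arctan2(v[1],v[0])).round(2),np.hypot(*v).round(4))
r("nose",P(443,163,.106));r("ball",P(400,168,.0855));r("yelball",P(74,297,.0855));r("tipA",P(245,277,.074));r("tipB",P(673,508,.074))
a,b=P(224,57,.02),P(397,82,.02);r("boltmid",(a+b)/2);v=b-a;print(np.degrees(np.arctan2(v[1],v[0]))+90,np.hypot(*v))
print("nose barrel lower rim centre z=.15",end="");r("",P((505+578)/2,(85+188)/2,.15))
# where red ball would be for angle a, in crop px; spread
for ang in(98,99,100,101,102,103):
    u=np.array([np.cos(np.radians(ang)),np.sin(np.radians(ang))])
    print(ang,[((wproj(w,np.array([*(C+.12*u),z]))-[330,0])*4).round(0) for z in(.0855,.106,.15)])
E
```

```text
nose [0.5503 0.1839] 100.15 0.1177
ball [0.5485 0.1859] 100.79 0.12
yelball [0.4734 0.1327] 146.48 0.1171
tipA [0.5167 0.1496] 123.65 0.098
tipB [0.6569 0.1253] 33.7 0.1032
boltmid [0.5456 0.2304] 98.9 0.1644
99.83862822480762 0.05569686699483867
nose barrel lower rim centre z=.15 [0.5508 0.1818] 100.08 0.1156
98 [array([421., 172.]), array([459., 157.]), array([558., 120.])]
99 [array([413., 170.]), array([452., 155.]), array([549., 118.])]
100 [array([406., 169.]), array([444., 154.]), array([541., 116.])]
101 [array([398., 168.]), array([436., 153.]), array([532., 115.])]
102 [array([391., 167.]), array([428., 152.]), array([524., 113.])]
103 [array([383., 166.]), array([420., 151.]), array([515., 112.])]
```

Head bearing is about 100.0°. Red is at about 101.0°, from the ball, spoke tips and yellow together. So roughly 1° (2 mm) is left, and I'll give one more gentle nudge.

```bash
python3 -c "
from h import *;from cell import *
go(observe(),[(.544,.013,.226),(.544,.013,.054)])"
```

```text
travel [-0.0148, 0.1131, -0.0003]
travel [-0.0149, 0.1134, 0.1717]
```

>>> {"op": "arm_command", "data": {
  "fingers": [1, 1, 1, 1, 1, 1, 1, 1],
  "travel": [
    [-0.015, 0.113, 0],
    [-0.015, 0.113, 0],
    [-0.015, 0.113, 0],
    [-0.015, 0.113, 0],
    [-0.015, 0.113, 0],
    [-0.015, 0.113, 0.03],
    [-0.015, 0.113, 0.06],
    [-0.015, 0.113, 0.07]
  ],
  "dr": [
    [0, 0, 0],
    [0, 0, 0],
    [0, 0, 0],
    [0, 0, 0],
    [0, 0, 0],
    [0, 0, 0],
    [0, 0, 0],
    [0, 0, 0]
  ]
}}

```text
time: 8.62
tool_pos: [0.5413, 0.0131, 0.1525]
tool_rot: [-3.134, -0.002, 1.734]
contact_force: [-1.8, 0.2, -1.5]
opening: 0.0001
grip_force: 0.0
```

```bash
python3 -c "
from h import *;from cell import *
s=observe();print(s['tool_pos'])
go(s,[(.544,.013,.054)])"
```

```text
[0.54133872 0.01306847 0.15245744]
travel [-0.0007, 0.0033, 0.0984]
```

>>> {"op": "arm_command", "data": {
  "fingers": [1, 1, 1, 1, 1, 1],
  "travel": [
    [0, 0.001, 0],
    [0, 0.001, 0.03],
    [0, 0.001, 0.06],
    [0, 0.001, 0.09],
    [0, 0.001, 0.101],
    [0, 0.001, 0.101]
  ],
  "dr": [
    [0, 0, 0],
    [0, 0, 0],
    [0, 0, 0],
    [0, 0, 0],
    [0, 0, 0],
    [0, 0, 0]
  ]
}}

```text
time: 9.12
tool_pos: [0.5442, 0.013, 0.0545]
tool_rot: [-3.138, -0.001, 1.734]
contact_force: [-0.6, -0.0, -0.7]
opening: 0.0005
grip_force: 0.0
```

```bash
python3 -c "
from h import *;from cell import *
s=observe();print(s['tool_pos'],s['contact_force'])
go(s,[(.5347,.0144,.054),(.5338,.015,.054)])"
```

```text
[0.54420769 0.01302789 0.0545059 ] [-0.64002039 -0.04716715 -0.71390368]
travel [0.0029, -0.0092, 0.0005]
travel [0.0036, -0.0099, 0.0005]
```

>>> {"op": "arm_command", "data": {
  "fingers": [1, 1, 1, 1, 1, 1, 1, 1],
  "travel": [
    [0.001, -0.002, 0],
    [0.0015, -0.004, 0],
    [0.002, -0.006, 0],
    [0.0025, -0.0075, 0],
    [0.003, -0.0085, 0],
    [0.003, -0.0093, 0],
    [0.0036, -0.0099, 0],
    [0.0036, -0.0099, 0]
  ],
  "dr": [
    [0, 0, 0],
    [0, 0, 0],
    [0, 0, 0],
    [0, 0, 0],
    [0, 0, 0],
    [0, 0, 0],
    [0, 0, 0],
    [0, 0, 0]
  ]
}}

```text
time: 9.78
tool_pos: [0.5353, 0.0147, 0.0561]
tool_rot: [3.14, 0.001, 1.734]
contact_force: [1.7, -0.8, 0.8]
opening: 0.0003
grip_force: 0.6
```

```bash
python3 -c "
from h import *;from cell import *
s=observe();print(s['tool_pos'],s['contact_force'])
go(s,[(.5338,.015,.054)])"
```

```text
[0.53531598 0.01469633 0.05613197] [ 1.65570989 -0.78026998  0.80496865]
travel [0.0005, -0.0014, 0.0021]
```

In contact at 1.8 N, not moving yet. I'll advance about 1.5 mm.

>>> {"op": "arm_command", "data": {
  "fingers": [1, 1, 1, 1, 1],
  "travel": [
    [0.0002, -0.0005, 0],
    [0.0004, -0.001, 0],
    [0.0005, -0.0014, 0],
    [0.0006, -0.0016, 0],
    [0.0006, -0.0016, 0]
  ],
  "dr": [
    [0, 0, 0],
    [0, 0, 0],
    [0, 0, 0],
    [0, 0, 0],
    [0, 0, 0]
  ]
}}

```text
time: 10.2
tool_pos: [0.5334, 0.0151, 0.0558]
tool_rot: [3.141, 0.0, 1.733]
contact_force: [2.7, -2.2, 0.4]
opening: 0.0006
grip_force: 1.3
```

```bash
python3 -c "
from h import *;from cell import *
s=observe();print(s['tool_pos'],s['contact_force'])
go(s,[(.5338,.015,.054)])"
```

```text
[0.5334259  0.01514017 0.05578221] [ 2.74676071 -2.16363742  0.44325198]
travel [-0.0002, 0.0003, 0.0018]
```

Now I'll retract and re-check from the same viewpoint, with numbers only.

>>> {"op": "arm_command", "data": {
  "fingers": [1, 1, 1, 1, 1, 1, 1],
  "travel": [
    [0, 0.003, 0],
    [0, 0.006, 0],
    [0, 0.008, 0],
    [0, 0.008, -0.04],
    [0, 0.008, -0.08],
    [0, 0.008, -0.12],
    [0, 0.008, -0.17]
  ],
  "dr": [
    [0, 0, 0],
    [0, 0, 0],
    [0, 0, 0],
    [0, 0, 0],
    [0, 0, 0],
    [0, 0, 0],
    [0, 0, 0]
  ]
}}

```text
time: 10.78
tool_pos: [0.5402, 0.0168, 0.2185]
tool_rot: [-3.139, -0.001, 1.734]
contact_force: [0.9, -0.1, -0.2]
opening: 0.0006
grip_force: 0.0
```

>>> {"op": "arm_command", "data": {
  "fingers": [1, 1, 1, 1, 1, 1],
  "travel": [
    [0.014, -0.111, 0],
    [0.014, -0.111, 0],
    [0.014, -0.111, 0],
    [0.014, -0.111, 0],
    [0.014, -0.111, 0],
    [0.014, -0.111, 0]
  ],
  "dr": [
    [0, 0, 0],
    [0, 0, 0],
    [0, 0, 0],
    [0, 0, 0],
    [0, 0, 0],
    [0, 0, 0]
  ]
}}

```text
time: 11.28
tool_pos: [0.43, 0.0123, 0.2177]
tool_rot: [3.141, 0.0, 1.734]
contact_force: [-0.8, 0.7, -0.7]
opening: 0.0004
grip_force: 0.0
```

```bash
python3 - <<'E'
from h import *;from cell import *
import pickle
s=observe();print(s["tool_pos"],s["time"])
c=read_camera("wrist");pickle.dump(c,open("w7.pkl","wb"));C=np.array([.571,.068])
w6=pickle.load(open("w6.pkl","rb"))
def ang(q):q=q-C;return np.degrees(np.arctan2(q[1],q[0])).round(2),np.hypot(*q).round(4)
for n,w in(("w6",w6),("w7",c)):
    hsv=cv2.cvtColor(w["color"],cv2.COLOR_BGR2HSV)
    for lo,hi in[((0,120,60),(8,255,255)),((22,120,80),(35,255,255)),((100,120,60),(130,255,255))]:
        k,_,st,ce=cv2.connectedComponentsWithStats(cv2.inRange(hsv,lo,hi))
        for i in range(1,k):
            if st[i][4]>60: print(n,lo,ce[i].round(1),st[i][4],ang(wray(w,*ce[i],.07)))
    # spoke tip dots: bright small blobs inside black spokes near predicted
    g=cv2.cvtColor(w["color"],cv2.COLOR_BGR2GRAY)
    for a in(123.5,33.5):
        p=wproj(w,np.array([*(C+.1*np.array([np.cos(np.radians(a)),np.sin(np.radians(a))])),.074]))
        x,y=p.round().astype(int);g0=g[y-16:y+17,x-16:x+17]
        k,_,st,ce=cv2.connectedComponentsWithStats((g0>140).astype(np.uint8))
        for i in range(1,k):
            if 8<st[i][4]<50: print(n,a,st[i][4],ang(wray(w,x-16+ce[i][0],y-16+ce[i][1],.074)))
E
```

```text
[0.42997918 0.01234342 0.21766538] 11.2833
w6 (0, 120, 60) [419.5  46.3] 238 (np.float64(103.11), np.float64(0.1178))
w6 (22, 120, 80) [343.   76.4] 269 (np.float64(147.35), np.float64(0.1184))
w6 (100, 120, 60) [517.3  18. ] 288 (np.float64(63.56), np.float64(0.22))
w6 (100, 120, 60) [344.7 238.4] 247 (np.float64(-123.64), np.float64(0.1172))
w6 123.5 26 (np.float64(123.63), np.float64(0.0986))
w6 33.5 15 (np.float64(34.23), np.float64(0.1027))
w7 (0, 120, 60) [422.3  47.2] 259 (np.float64(102.21), np.float64(0.118))
w7 (22, 120, 80) [343.8  76.5] 276 (np.float64(146.35), np.float64(0.1184))
w7 (100, 120, 60) [523.6  19.1] 316 (np.float64(62.4), np.float64(0.2244))
w7 (100, 120, 60) [342.7 240.9] 234 (np.float64(-125.14), np.float64(0.116))
w7 33.5 18 (np.float64(33.11), np.float64(0.1027))
```

The nudge moved the carousel about 1.1°. As a final cross-check I'll use the depth map to fit the axes of the nose and the red capsule.

```bash
python3 - <<'E'
from h import *
import pickle
from scipy.optimize import least_squares
C=np.array([.572,.0685])
for n in("w7","w6"):
    w=pickle.load(open(n+".pkl","rb"));Z=w["z_map"]
    v,u=np.mgrid[:420,:560];a=np.stack([(u-w["cx"])/w["fx"],(v-w["cy"])/w["fy"]],-1);th=np.linalg.norm(a,axis=-1)
    s=np.tan(th)/np.maximum(th,1e-9);X=np.stack([a[...,0]*s,a[...,1]*s,np.ones_like(s)],-1)*Z[...,None]
    X=(X-w["t"])@np.array(w["R"]);X[Z==0]=9
    hsv=cv2.cvtColor(w["color"],cv2.COLOR_BGR2HSV)
    def circ(n2,m,r):
        P=X[m][:,:2]
        if len(P)<10: print(n2,len(P));return
        f=least_squares(lambda p:np.hypot(*(P-p).T)-r,P.mean(0)+[.005,.005],loss="soft_l1",f_scale=.001)
        q=f.x-C;print(n,n2,len(P),f.x.round(4),"ang",np.degrees(np.arctan2(q[1],q[0])).round(2),np.hypot(*q).round(4),"rms",np.sqrt(np.mean(f.fun**2)).round(4))
    near=np.hypot(X[...,0]-.551,X[...,1]-.186)<.03
    z=X[...,2]
    circ("nose",near&(z>.11)&(z<.147),.012);circ("barrel",near&(z>.153)&(z<.232),.015)
    red=cv2.inRange(hsv,(0,120,50),(8,255,255))>0;yel=cv2.inRange(hsv,(22,120,60),(35,255,255))>0
    print("band z",np.percentile(z[red&near],[5,50,95]).round(4))
    circ("redband",red&near,.013)
    circ("yelband",yel&(np.hypot(X[...,0]-.473,X[...,1]-.133)<.03),.013)
    m=near&(z>.081)&(z<.094);print("ballpts",m.sum(),X[m].mean(0).round(4))
    m2=(np.hypot(X[...,0]-.573,X[...,1]-.069)<.02)&(z>.0885)&(z<.093);print("nut",m2.sum(),X[m2].mean(0).round(4))
E
```

```text
w7 nose 576 [0.5534 0.1866] ang 98.96 0.1196 rms 0.0005
w7 barrel 2866 [0.5534 0.1866] ang 98.97 0.1196 rms 0.0006
band z [0.0642 0.0763 0.0785]
w7 redband 256 [0.5498 0.1858] ang 100.7 0.1194 rms 0.0019
w7 yelband 277 [0.4734 0.1343] ang 146.3 0.1185 rms 0.0018
ballpts 113 [0.5471 0.1838 0.0896]
nut 290 [0.5733 0.0682 0.0898]
w6 nose 536 [0.5534 0.1866] ang 98.97 0.1196 rms 0.0005
w6 barrel 2633 [0.5534 0.1866] ang 98.97 0.1196 rms 0.0006
band z [0.0642 0.0763 0.078 ]
w6 redband 239 [0.5479 0.1854] ang 101.65 0.1194 rms 0.0016
w6 yelband 270 [0.4722 0.1326] ang 147.27 0.1186 rms 0.0018
ballpts 123 [0.5454 0.1839 0.0897]
nut 275 [0.5732 0.0685 0.0898]
```

```bash
cat > dep.py <<'E'
from h import *
import pickle,sys
from scipy.optimize import least_squares
C=np.array([.5733,.0684])
def cloud(w):
    Z=w["z_map"];v,u=np.mgrid[:420,:560];a=np.stack([(u-w["cx"])/w["fx"],(v-w["cy"])/w["fy"]],-1);th=np.linalg.norm(a,axis=-1)
    s=np.tan(th)/np.maximum(th,1e-9);X=np.stack([a[...,0]*s,a[...,1]*s,np.ones_like(s)],-1)*Z[...,None]
    X=(X-w["t"])@np.array(w["R"]);X[Z==0]=9;return X
def report(n):
    w=pickle.load(open(n,"rb"));X=cloud(w);z=X[...,2];q=X[...,:2]-C;r=np.hypot(q[...,0],q[...,1]);A=np.arctan2(q[...,1],q[...,0])
    m=(r>.035)&(r<.09)&(abs(z-.074)<.0012);P=q[m]
    def res(p):
        k=np.round((A[m]-p[0])/(np.pi/2))*np.pi/2+p[0];return (P[:,0]-p[1])*np.sin(k)-(P[:,1]-p[2])*np.cos(k)
    f=least_squares(res,[np.radians(33.5),0,0]);print(n,"spoke",np.degrees(f.x[0]).round(2),"-> red",(np.degrees(f.x[0])+67.5).round(2),"dC",f.x[1:].round(4),len(P))
    for nm,c0 in(("red",(.551,.186)),("yel",(.473,.133))):
        d=np.hypot(X[...,0]-c0[0],X[...,1]-c0[1])<.02;B=X[d&(z>.082)&(z<.0925)]
        f=least_squares(lambda p:np.linalg.norm(B-[p[0],p[1],.0855],axis=1)-.0065,c0,loss="soft_l1",f_scale=.001);v=f.x-C;print(nm,"ball",f.x.round(4),np.degrees(np.arctan2(v[1],v[0])).round(2),np.hypot(*v).round(4),len(B),np.sqrt(np.mean(f.fun**2)).round(4))
    v=np.array([.5534,.1866])-C;print("head",np.degrees(np.arctan2(v[1],v[0])).round(2))
for n in sys.argv[1:]:report(n)
E
python3 dep.py w1.pkl w6.pkl w7.pkl
```

```text
w1.pkl spoke 36.28 -> red 103.78 dC [-0.0003 -0.0002] 1326
red ball [0.551 0.186] 100.74 0.1197 0 nan
yel ball [0.473 0.133] 147.22 0.1193 0 nan
head 99.56
w6.pkl spoke 34.98 -> red 102.48 dC [-0.0001 -0.0002] 1332
red ball [0.5473 0.185 ] 102.58 0.1195 117 0.0008
yel ball [0.4725 0.1325] 147.53 0.1194 147 0.0007
head 99.56
w7.pkl spoke 34.05 -> red 101.55 dC [-0.0003 -0.0001] 1410
red ball [0.5493 0.1854] 101.61 0.1194 105 0.0008
yel ball [0.4735 0.1345] 146.49 0.1197 166 0.0007
head 99.56
  return _methods._mean(a, axis=axis, dtype=dtype,
  ret = ret.dtype.type(ret / rcount)
```

The depth fits agree closely. The head is at 99.56°; red is at 101.61° from its ball and 101.55° from the spokes. So 2.0° is left, and the final finger position should be about (0.5313, 0.0167).

>>> {"op": "arm_command", "data": {
  "fingers": [1, 1, 1, 1, 1, 1, 1, 1],
  "travel": [
    [-0.014, 0.111, 0],
    [-0.014, 0.111, 0],
    [-0.014, 0.111, 0],
    [-0.014, 0.111, 0],
    [-0.014, 0.111, 0],
    [-0.014, 0.111, 0.03],
    [-0.014, 0.111, 0.06],
    [-0.014, 0.111, 0.06]
  ],
  "dr": [
    [0, 0, 0],
    [0, 0, 0],
    [0, 0, 0],
    [0, 0, 0],
    [0, 0, 0],
    [0, 0, 0],
    [0, 0, 0],
    [0, 0, 0]
  ]
}}

```text
time: 12.0
tool_pos: [0.5373, 0.0169, 0.1522]
tool_rot: [-3.131, -0.003, 1.734]
contact_force: [-1.2, 1.2, -0.4]
opening: 0.0004
grip_force: 0.0
```

```bash
python3 -c "
from h import *;from cell import *
s=observe();print(s['tool_pos'])
go(s,[(.542,.013,.054)])"
```

```text
[0.53728354 0.01687882 0.1522071 ]
travel [-0.0049, 0.005, 0.0981]
```

>>> {"op": "arm_command", "data": {
  "fingers": [1, 1, 1, 1, 1, 1, 1],
  "travel": [
    [-0.002, 0.003, 0],
    [-0.002, 0.003, 0],
    [-0.002, 0.003, 0.03],
    [-0.002, 0.003, 0.06],
    [-0.002, 0.003, 0.09],
    [-0.002, 0.003, 0.098],
    [-0.002, 0.003, 0.098]
  ],
  "dr": [
    [0, 0, 0],
    [0, 0, 0],
    [0, 0, 0],
    [0, 0, 0],
    [0, 0, 0],
    [0, 0, 0],
    [0, 0, 0]
  ]
}}

```text
time: 12.58
tool_pos: [0.544, 0.015, 0.059]
tool_rot: [-3.14, -0.001, 1.733]
contact_force: [-0.9, 0.4, 0.4]
opening: 0.0006
grip_force: 0.0
```

```bash
python3 -c "
from h import *;from cell import *
s=observe();print(s['tool_pos'])
go(s,[(.5334,.0151,.054),(.5313,.0167,.054)])"
```

```text
[0.54399005 0.01499573 0.05896707]
travel [0.0018, -0.0104, 0.005]
travel [0.0037, -0.0122, 0.005]
```

>>> {"op": "arm_command", "data": {
  "fingers": [1, 1, 1, 1, 1, 1, 1, 1],
  "travel": [
    [0.0005, -0.003, 0.001],
    [0.001, -0.0055, 0.002],
    [0.001, -0.0075, 0.003],
    [0.0015, -0.009, 0.003],
    [0.002, -0.01, 0.003],
    [0.0025, -0.0107, 0.003],
    [0.003, -0.0114, 0.003],
    [0.003, -0.0114, 0.003]
  ],
  "dr": [
    [0, 0, 0],
    [0, 0, 0],
    [0, 0, 0],
    [0, 0, 0],
    [0, 0, 0],
    [0, 0, 0],
    [0, 0, 0],
    [0, 0, 0]
  ]
}}

```text
time: 13.25
tool_pos: [0.5336, 0.0159, 0.057]
tool_rot: [3.139, 0.001, 1.734]
contact_force: [2.8, -0.8, 1.7]
opening: 0.0004
grip_force: 1.4
```

```bash
python3 -c "
from h import *;from cell import *
s=observe();print(s['tool_pos'],s['contact_force'])
go(s,[(.5313,.0167,.056)])"
```

```text
[0.53358567 0.01590745 0.05701495] [ 2.79756295 -0.79190705  1.69476457]
travel [0.0012, -0.0021, 0.001]
```

>>> {"op": "arm_command", "data": {
  "fingers": [1, 1, 1, 1, 1, 1],
  "travel": [
    [0.0003, -0.0005, 0],
    [0.0006, -0.001, 0],
    [0.0009, -0.0015, 0],
    [0.0012, -0.002, 0],
    [0.0012, -0.002, 0],
    [0.0012, -0.002, 0]
  ],
  "dr": [
    [0, 0, 0],
    [0, 0, 0],
    [0, 0, 0],
    [0, 0, 0],
    [0, 0, 0],
    [0, 0, 0]
  ]
}}

```text
time: 13.75
tool_pos: [0.5303, 0.017, 0.0563]
tool_rot: [-3.141, -0.0, 1.734]
contact_force: [2.6, -1.0, 0.2]
opening: 0.0001
grip_force: 1.1
```

```bash
python3 - <<'E'
from h import *;from cell import *
import pickle
s=observe();print(s['tool_pos'],s['contact_force'])
pickle.dump(read_camera("wrist"),open("w8.pkl","wb"))
E
python3 dep.py w8.pkl 2>/dev/null
```

```text
[0.53033686 0.01703687 0.05628361] [ 2.63594869 -1.01401324  0.20178115]
w8.pkl spoke 31.5 -> red 99.0 dC [0.     0.0001] 6162
red ball [0.551 0.186] 100.74 0.1197 0 nan
yel ball [0.4766 0.1385] 144.04 0.1194 163 0.0006
head 99.56
```

>>> {"op": "arm_command", "data": {
  "fingers": [1, 1, 1, 1, 1, 1, 1],
  "travel": [
    [0, 0.003, 0],
    [0, 0.006, 0],
    [0, 0.008, 0],
    [0, 0.008, -0.04],
    [0, 0.008, -0.08],
    [0, 0.008, -0.12],
    [0, 0.008, -0.17]
  ],
  "dr": [
    [0, 0, 0],
    [0, 0, 0],
    [0, 0, 0],
    [0, 0, 0],
    [0, 0, 0],
    [0, 0, 0],
    [0, 0, 0]
  ]
}}

```text
time: 14.38
tool_pos: [0.5375, 0.0186, 0.2193]
tool_rot: [-3.139, -0.001, 1.734]
contact_force: [1.5, -0.8, -0.5]
opening: 0.0003
grip_force: 0.0
```

>>> {"op": "arm_command", "data": {
  "fingers": [1, 1, 1, 1, 1, 1],
  "travel": [
    [0.014, -0.109, 0],
    [0.014, -0.109, 0],
    [0.014, -0.109, 0],
    [0.014, -0.109, 0],
    [0.014, -0.109, 0],
    [0.014, -0.109, 0]
  ],
  "dr": [
    [0, 0, 0],
    [0, 0, 0],
    [0, 0, 0],
    [0, 0, 0],
    [0, 0, 0],
    [0, 0, 0]
  ]
}}

```text
time: 14.88
tool_pos: [0.4292, 0.0144, 0.2183]
tool_rot: [3.141, 0.0, 1.733]
contact_force: [-0.3, 0.1, 0.4]
opening: 0.0003
grip_force: 0.0
```

```bash
python3 - <<'E'
from h import *;from cell import *
import pickle
s=observe();print(s['tool_pos'],s['contact_force'])
pickle.dump(read_camera("wrist"),open("w9.pkl","wb"))
go(s,[(.412,-.345,.226)])
E
python3 dep.py w9.pkl 2>/dev/null
```

```text
[0.42921592 0.01441782 0.21833716] [-0.26479497  0.09635391  0.4039408 ]
travel [-0.3519, -0.0752, -0.0077]
w9.pkl spoke 31.49 -> red 98.99 dC [-0.0003 -0.0002] 1398
red ball [0.5547 0.1861] 98.96 0.1192 53 0.0007
yel ball [0.4763 0.1385] 144.13 0.1197 166 0.0007
head 99.56
```

Now 0.6° (1.2 mm) past the head's axis and at rest, with the capsule standing, which I'll accept. On to the start key, estimated at (0.412, −0.344) from both cameras.

>>> {"op": "arm_command", "data": {
  "fingers": [1, 1, 1, 1, 1, 1, 1, 1],
  "travel": [
    [-0.28, -0.06, 0],
    [-0.28, -0.06, 0],
    [-0.28, -0.06, 0],
    [-0.28, -0.06, 0],
    [-0.28, -0.06, 0],
    [-0.28, -0.06, 0],
    [-0.28, -0.06, 0],
    [-0.28, -0.06, 0]
  ],
  "dr": [
    [0, 0, 0],
    [0, 0, 0],
    [0, 0, 0],
    [0, 0, 0],
    [0, 0, 0],
    [0, 0, 0],
    [0, 0, 0],
    [0, 0, 0]
  ]
}}

```text
time: 15.6
tool_pos: [0.415, -0.2782, 0.2172]
tool_rot: [-3.141, 0.002, 1.729]
contact_force: [-0.8, -0.3, -0.6]
opening: 0.0005
grip_force: 0.0
```

```bash
python3 - <<'E'
from h import *;from cell import *
from dep import cloud
s=observe();print(s['tool_pos'],s['tool_rot'],s['qpos'])
w=read_camera("wrist");X=cloud(w);hsv=cv2.cvtColor(w["color"],cv2.COLOR_BGR2HSV)
m=(cv2.inRange(hsv,(45,120,40),(80,255,255))>0)
k,l,st,ce=cv2.connectedComponentsWithStats(m.astype(np.uint8))
for i in range(1,k):
    if st[i][4]>30: print(ce[i].round(1),st[i],np.median(X[l==i],0).round(4),wray(w,*ce[i],.067).round(4))
m=m&(abs(X[...,2]-.067)<.003)&(X[...,0]>.35)&(abs(X[...,1]+.344)<.03);P=X[m]
(x,y),r=cv2.minEnclosingCircle(P[:,:2].astype(np.float32));print("key",len(P),x,y,r,np.median(P[:,2]))
go(s,[(x,y,.1)])
E
```

```text
[ 0.41498007 -0.27822142  0.21717403] [-3.14127077e+00  2.29523659e-03  1.72861440e+00] [-0.74305332  0.30315348  1.60861637 -0.00178097  1.228224   -0.90027412]
[213.5  82.7] [201  70  26  25 159] [ 0.3332 -0.1812  0.0352] [ 0.3384 -0.1823]
[ 91.3 219.8] [ 80 208  23  25 432] [ 0.2108 -0.3419  0.0666] [ 0.2111 -0.3414]
[263.3 240.7] [252 235  26  14 192] [ 0.4073 -0.3316  0.0655] [ 0.4081 -0.3313]
key 133 0.4107125997543335 -0.3379364013671875 0.012754637748003006 0.06630584698772078
travel [-0.058, -0.0136, 0.1173]
```

The key is seen half-occluded at (263,241). Combining the wrist depth with the fixed cameras, corrected by the yellow look-alike's key, gives (0.412, −0.341).

>>> {"op": "arm_command", "data": {
  "fingers": [1, 1, 1, 1, 1, 1, 1, 1],
  "travel": [
    [-0.0616, -0.0128, 0],
    [-0.0616, -0.0128, 0],
    [-0.0616, -0.0128, 0.03],
    [-0.0616, -0.0128, 0.06],
    [-0.0616, -0.0128, 0.09],
    [-0.0616, -0.0128, 0.117],
    [-0.0616, -0.0128, 0.13],
    [-0.0616, -0.0128, 0.13]
  ],
  "dr": [
    [0, 0, 0],
    [0, 0, 0],
    [0, 0, 0],
    [0, 0, 0],
    [0, 0, 0],
    [0, 0, 0],
    [0, 0, 0],
    [0, 0, 0]
  ]
}}

```text
time: 16.32
tool_pos: [0.4113, -0.3319, 0.0844]
tool_rot: [-3.138, -0.007, 1.735]
contact_force: [-1.0, 0.1, 1.2]
opening: 0.0003
grip_force: 0.0
```

```bash
python3 - <<'E'
from h import *;from cell import *
from dep import cloud
s=observe();print(s['tool_pos'],s['contact_force'])
w=read_camera("wrist");X=cloud(w);hsv=cv2.cvtColor(w["color"],cv2.COLOR_BGR2HSV)
m=(cv2.inRange(hsv,(45,120,40),(80,255,255))>0)&(abs(X[...,1]+.341)<.04)&(abs(X[...,0]-.41)<.04);P=X[m];print(len(P))
if len(P): print(P.min(0),P.max(0))
go(s,[(.412,-.341,.061)])
E
```

```text
[ 0.4112559  -0.33185495  0.08439821] [-1.02553015  0.13167007  1.17080911]
303
[ 0.39832858 -0.33719249  0.05573514] [ 0.4204933  -0.32176823  0.12242197]
travel [-0.0093, -0.0007, 0.0233]
```

>>> {"op": "arm_command", "data": {
  "fingers": [1, 1],
  "travel": [
    [0, 0, 0],
    [0, 0, 0]
  ],
  "dr": [
    [0, 0, 0],
    [0, 0, 0]
  ]
}}

```text
time: 16.53
tool_pos: [0.4131, -0.3348, 0.0893]
tool_rot: [3.14, 0.002, 1.734]
contact_force: [0.9, -0.3, -0.2]
opening: 0.0006
grip_force: 0.0
```

```bash
python3 - <<'E'
from h import *;from cell import *
from dep import cloud
s=observe();print(s['tool_pos'],s['contact_force'])
w=read_camera("wrist");X=cloud(w);hsv=cv2.cvtColor(w["color"],cv2.COLOR_BGR2HSV)
m=(cv2.inRange(hsv,(45,120,40),(80,255,255))>0)&(abs(X[...,2]-.067)<.002)&(abs(X[...,1]+.341)<.04)&(abs(X[...,0]-.41)<.04);P=X[m];print(len(P))
if len(P): print(P.min(0),P.max(0))
go(s,[(.412,-.341,.061)])
E
```

```text
[ 0.4130709  -0.33477392  0.0892604 ] [ 0.85874458 -0.26380554 -0.15600287]
322
[ 0.39808704 -0.34059913  0.06503385] [ 0.42205508 -0.32763865  0.0683652 ]
travel [-0.0059, -0.0021, 0.0283]
```

>>> {"op": "arm_command", "data": {
  "fingers": [1, 1, 1, 1, 1, 1, 1, 1],
  "travel": [
    [-0.0065, -0.003, 0],
    [-0.0065, -0.003, 0.01],
    [-0.0065, -0.003, 0.018],
    [-0.0065, -0.003, 0.021],
    [-0.0065, -0.003, 0.024],
    [-0.0065, -0.003, 0.026],
    [-0.0065, -0.003, 0.028],
    [-0.0065, -0.003, 0.028]
  ],
  "dr": [
    [0, 0, 0],
    [0, 0, 0],
    [0, 0, 0],
    [0, 0, 0],
    [0, 0, 0],
    [0, 0, 0],
    [0, 0, 0],
    [0, 0, 0]
  ]
}}

```text
time: 17.25
tool_pos: [0.4097, -0.3412, 0.0611]
tool_rot: [-3.141, -0.0, 1.734]
contact_force: [-5.3, 2.0, 11.6]
opening: 0.0006
grip_force: 6.0
```

Key fully down (tip at 61 mm, 11.6 N). Releasing and lifting clear.

>>> {"op": "arm_command", "data": {
  "fingers": [1, 1, 1, 1, 1, 1, 1, 1],
  "travel": [
    [0, 0, 0],
    [0, 0, -0.003],
    [0, 0, -0.008],
    [0, 0, -0.02],
    [0, 0, -0.05],
    [0, 0, -0.08],
    [0, 0, -0.11],
    [0, 0, -0.11]
  ],
  "dr": [
    [0, 0, 0],
    [0, 0, 0],
    [0, 0, 0],
    [0, 0, 0],
    [0, 0, 0],
    [0, 0, 0],
    [0, 0, 0],
    [0, 0, 0]
  ]
}}

```text
time: 17.92
tool_pos: [0.4125, -0.3435, 0.1759]
tool_rot: [3.135, 0.009, 1.734]
contact_force: [1.0, -0.7, 1.0]
opening: 0.0004
grip_force: 0.0
```

>>> {"op": "arm_command", "data": {
  "fingers": [1, 1, 1],
  "travel": [
    [0, 0, 0],
    [0, 0, 0],
    [0, 0, 0]
  ],
  "dr": [
    [0, 0, 0],
    [0, 0, 0],
    [0, 0, 0]
  ]
}}

```text
time: 18.17
tool_pos: [0.4097, -0.3407, 0.1687]
tool_rot: [-3.14, -0.002, 1.734]
contact_force: [0.3, -0.1, -0.4]
opening: 0.0005
grip_force: 0.0
```

```bash
python3 - <<'E'
from h import *;from cell import *
from dep import cloud
s=observe();print(s['tool_pos'],s['contact_force'],s['time'])
w=read_camera("wrist");X=cloud(w);hsv=cv2.cvtColor(w["color"],cv2.COLOR_BGR2HSV)
m=(cv2.inRange(hsv,(45,120,40),(80,255,255))>0)&(abs(X[...,1]+.341)<.03)&(abs(X[...,0]-.41)<.03);print("key z",np.median(X[m][:,2]),m.sum())
t=read_camera("top");v=cv2.cvtColor(t["color"],cv2.COLOR_BGR2HSV)
for lo,hi in[((0,90,50),(8,255,255)),((18,90,60),(38,255,255)),((100,80,50),(130,255,255))]:
    k,_,st,ce=cv2.connectedComponentsWithStats(cv2.inRange(v,lo,hi))
    print([(ce[i].round(1).tolist(),int(st[i][4])) for i in range(1,k) if st[i][4]>5 and 160<ce[i][0]<310 and 120<ce[i][1]<250])
E
```

```text
[ 0.40967567 -0.34070767  0.16869061] [ 0.26419098 -0.14025364 -0.3875831 ] 18.1667
key z 0.06655232226290911 860
[([221.8, 176.8], 20)]
[([235.0, 199.4], 42)]
[([287.3, 192.2], 49), ([205.2, 235.8], 37)]
```

The key is back up, the red, yellow and blue bands still show on the carousel, and the robot touches nothing. Handing in.

```bash
python3 -c "
from cell import *
print(hand_in())"
```

```text
the job is handed in; nothing more can be done
None
```

The job is handed in: the red capsule is at rest under the reading head, measured about 1.2 mm (0.6°) past its axis, and the start key was then pressed fully and let go, 18 s in; I got no verdict back.

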